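Take the weighed nutmeg off the scale and hold it over the mortar

ROBOT

A 6-joint arm with a two-finger parallel gripper is mounted at the origin on a cart in front of the work surface, level with it; the furniture and walls round the work are solid. World frame = base frame: x ahead of the robot, y to its left, z up, the work surface at z = 0. Lengths are in m, angles in degrees, forces in N, time in s.
With the tool pointing down it reaches from about 0.4 to 0.825 m from the base axis. Payload 7 kg.
Tool frame: the origin (TCP) lies at the centre of the arm's flange, where the gripper is bolted on; the fingertips stand 178 mm ahead of it and the grasp point (between the pads) lies 159 mm ahead of it (r.tips_ahead is the z of the fingertips in the tool frame, in m); z points along the fingers, y is the line along which they close (so a half turn about z gives the same grasp; the last joint's range is limited). The gripper opens to 88 mm and grips with 3 to 60 N. Pads are 19 mm wide; open, the fingers measure 130 mm over their backs; the gripper's body (78 mm by 193 mm) begins 47 mm behind the grasp point.
Start: joints at [-58.207, 20.546, 0.682, 0, -70.136, -16.507], TCP at [0.178, -0.651, 0.405] pointing down, gripper open.
Joint ranges: [-176.03, 176.03], [-82.01, 121.73], [-58.28, 71.71], [-173.87, 95.51], [-174.79, -0.11], [-173.66, 173.66]. Speed limits (degrees/s): [136.94, 136.94, 172.46, 180, 180, 180].

INTERFACE

Orientations are given as [roll, pitch, yaw] about the fixed x, y, z axes, in that order (R = Rz(yaw) Ry(pitch) Rx(roll)).
In Python, from plant import r gives the robot as it stands. The module is installed in compiled form; this text tells all that it offers.
- The arm moves only by the shell command python3 -m pendant 'ROWS' [FORCE]. ROWS is JSON, a list that holds one entry, the list of rows, each a list of 7 numbers: the shift along the tool's x, y, z in m, then the turn, a rotation vector about the tool's x, y, z in degrees, then the gripper command: -1 is shut, 1 is fully open, values between are in proportion. A call has 1 to 5 rows; each row is the pose to reach, as a shift and turn from the pose commanded when the call began, along the tool's axes at that moment; what a row does not reach only later rows make up. A row lasts 1/10 s, in which the tool goes at most 50 mm and 8.59 degrees, less where a joint would pass 70% of its speed; a pose out of reach is approached as far as the arm can. A call with a gripper value outside its range is refused whole. The fingers move at their own pace and stop on an object; FORCE is the grip in N (left out, the last holds). Time passes only in rows, so rows that repeat a pose let the fingers close. It gives the time, the measured TCP pose, the force, the opening and the grip force at its end, in the units of the state.
- r.get_state(): the state, without advancing time (a new reading comes with each control period).
- r.capture(name): name is "scene" or "top"; returns the picture (400x640x3 uint8, red, green, blue); there is no depth.
- r.camera_params(name): a dict with "fx", "fy", "cx", "cy" (pixels), "R" (3x3) and "t" (3): a world point X has camera coordinates R X + t. Camera axes: x right, y down, z forward; pixel columns grow to the right and rows downward; lengths in m; the calibration is good to about 2 mm. A picture is of the moment at which its call begins. camera_params takes no time and is no camera call.
- r.close_job(): hands the job in; it is judged then, once.
The state is a dict: "time_s": time; "joints": joint angles; "qd": joint speeds; "joint_torque": joint torques, N m; "tcp_pos": TCP position; "eef_rot": TCP orientation; "contact_force": force on the tool from outside, world axes, zero at the start; "moment": the same for the moment, N m; "gripper_width": finger opening in m; "gripper_force": force on a finger pad.
Only numpy, scipy, OpenCV 4.12 (cv2) and the standard library are available. Lean on these libraries where they do the work, as an engineer would, in place of code of your own. Each camera call takes 0.05 s, during which the arm holds its last target. There are 200 camera calls.

TASK

The nutmeg is weighed and goes into the stone mortar next: turn the weighing dish a quarter turn anticlockwise on the scale by its wooden grip to free its twist lock, lift it off and hold it level above the middle of the mortar, clear of the rim by a few centimetres to a hand's breadth, ready to be tipped. Keep the dish level and the nutmeg in its middle all the way, do not drag or shove the scale, the mortar or anything else, and finish while still holding the dish there: do not tip it, put it down or let go.

Things in the scene. Friction and masses are not known exactly. Their poses are not given: they have to be found in the camera images.
- scale: Low white kitchen scale with a black glass top, 140 (its x) x 160 (its y) x 24 mm high, 1.2 kg, standing loose on rubber feet. Origin at the centre of its underside, z up; a grey display between two round keys along its -x edge
- scale_lock (a point): Centre of the scale's top (24 mm up), on the axis of the grey twist-lock ring, 70 mm across, 12 mm high, that holds the dish's foot. Locked, the dish's x lies 0 to 8 degrees anticlockwise (seen from above, positive yaw) of the scale's x. Turn it anticlockwise: a firm stop comes at 93 degrees; between 82 and 93 it lifts straight up, before that the ring's lips hold it down
- dish: Shallow round steel dish, 120 mm across, rim 31 mm above its origin, with a rigid arched wire bail across it that carries a wooden grip; 0.2 kg in all. Origin at the centre of the underside of its foot, z up, x along bail and grip
- dish_foot (a point): Same point as the dish's origin: underside of the foot, 24 mm above the worktop when seated. The foot is 29 mm across with two lugs reaching 25 mm out along dish x, 5 mm thick; it turns freely with no detent and about 2 mm of play, and must rise 12 mm to leave the ring
- dish_grip (a point): Centre of the wooden grip of the dish: a flat-sided bar 52 mm long (dish x), 14 mm wide (dish y), 18 mm high; 100 mm above the dish's origin, free air all round it. Pinch it from above across its 14 mm
- dish_mid (a point): The middle of the dish, where the nutmeg's centre is when it lies centred: 31 mm above the dish's origin on its axis. The inner floor, 18 mm above the origin, is gently hollow (radius of curvature 140 mm)
- nutmeg_center (a point): Centre of the nutmeg, a loose brown ball 26 mm across, 12 g, lying in the hollow of the dish; it rolls when the dish tips or is jerked
- mortar: Round stone mortar, open at the top, 116 mm across the rim and 72 mm high, 1.4 kg, empty; origin at the centre of its underside
- mortar_rim (a point): Centre of the mouth of the mortar, at the height of its rim, 72 mm above the worktop
- pestle: Stone pestle lying on the worktop, 141 x 33 mm, to be left alone; origin under its middle
- mug: Mug with a green band, 83 x 117 x 94 mm, to be left alone; origin at the centre of its underside
- herb_jar: Spice jar with a red cap and green label, 45 mm across, 106 mm high, by itself at the back, to be left alone; origin at the centre of its underside
- yellow_cap_jar: Spice jar with a yellow cap, 45 mm across, 100 mm high, to be left alone; origin at the centre of its underside
- red_cap_jar: Spice jar with a red cap and brown label, 45 mm across, 106 mm high, to be left alone; origin at the centre of its underside
- salt_mill: Small salt mill, 44 mm across, 90 mm high, to be left alone; origin at the centre of its underside
Mind the look-alikes: they are no part of the job. What is shaped like the mortar but pink is not meant.

How it is judged:
By the outcome, as a careful person would: the job done as asked, in the order asked, and still so for the second after the job is handed in, while the arm keeps its last pose, push and grip.
It also fails if it takes over 51 s, if anything falls off the work surface, if the arm or the gripper's body presses on something with over 40 N, if the wrist force passes 120 N, or if a joint passes its speed limit or range.

## Working session

There is one attempt and no reset: what is moved stays moved. The work goes in short steps, Python scripts to look and compute and a shell command to move; the robot and the scene stay as the last step left them, time stands still between calls to the robot, and variables do not carry over. Pictures are saved under pics/ and viewed, at most 10 in all, crops included, and the job is handed in when it is done.

```bash
mkdir -p pics; cat > h.py <<'E'
import numpy as np, cv2
from plant import r
def snap(n,f):
    im=r.capture(n); cv2.imwrite('pics/'+f,im[:,:,::-1]); return im
def ray(n,u,v,z):
    p=r.camera_params(n); R=np.array(p['R']);t=np.array(p['t'])
    d=R.T@np.array([(u-p['cx'])/p['fx'],(v-p['cy'])/p['fy'],1]); o=-R.T@t
    return o+d*(z-o[2])/d[2]
def proj(n,X):
    p=r.camera_params(n); c=np.array(p['R'])@np.array(X)+np.array(p['t'])
    return np.array([p['fx']*c[0]/c[2]+p['cx'],p['fy']*c[1]/c[2]+p['cy']])
E
python3 - <<'E'
from h import *
snap('scene','s0.png');snap('top','t0.png')
for n in('scene','top'):
    p=r.camera_params(n);print(n,p['fx'],-np.array(p['R']).T@np.array(p['t']),np.array(p['R'])[2])
print(r.get_state())
E
```

```text
scene 397.46165064882666 [-0.17559968  0.69457175  0.56459766] [ 0.58801146 -0.70497928 -0.39654349]
top 512.6156525339483 [ 0.22918232 -0.10902842  1.4234544 ] [ 0.20158841 -0.00397124 -0.97946227]
{'time_s': 0.1, 'joints': array([-5.82069566e+01,  2.05872925e+01,  6.39548861e-01, -1.72379166e-02,
       -7.01369426e+01, -1.65084388e+01]), 'qd': array([-0.00625456, -0.16713542,  0.12984306,  0.17546745,  0.08710582,
        0.0271791 ]), 'joint_torque': array([-1.42232984e-03, -5.84163952e+01,  2.93753654e+01,  7.01563954e+00,
        1.02106258e-02, -5.25510745e-05]), 'tcp_pos': array([ 0.17790729, -0.65095418,  0.40382218]), 'eef_rot': array([ 1.79914199e+02, -8.52863226e-03, -1.64721258e+02]), 'contact_force': array([ 0.12850125, -0.61646588,  0.16937782]), 'moment': array([-0.04112517, -0.02078873,  0.00219788]), 'gripper_force': 0.0, 'gripper_width': 0.08776264374009199}
```

View pics/s0.png

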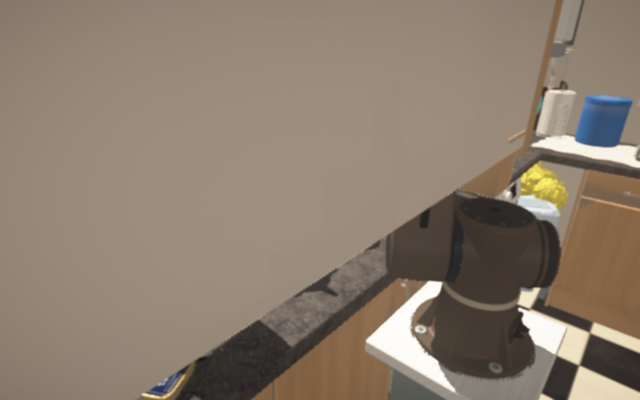

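View pics/t0.png

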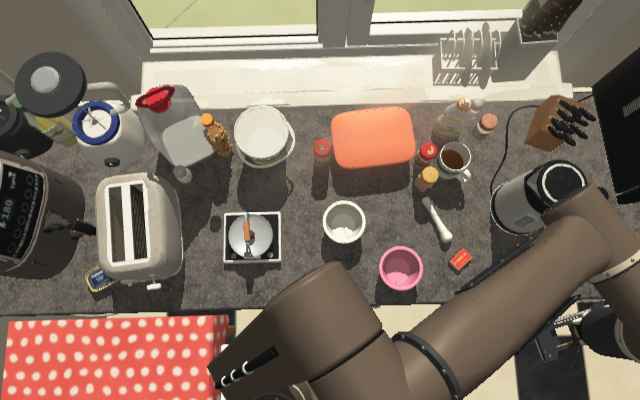

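The top view shows the scale with the steel dish at about (251,236). The white stone mortar is at (344,222), the look-alike pink one at (401,268), and the white pot at (263,137) is not it. The scene view is blocked by a panel and of no use. Next I'll crop the scale and mortar closely.

```bash
python3 - <<'E'
from h import *
im=cv2.imread('pics/t0.png')
cv2.imwrite('pics/c0.png',cv2.resize(im[185:285,210:380],None,fx=4.7,fy=4.7,interpolation=cv2.INTER_CUBIC))
h=cv2.cvtColor(im,cv2.COLOR_BGR2HSV)
g=np.zeros(h.shape[:2],bool);g[205:255,225:280]=1
m=(h[...,0]<20)&(h[...,1]>120)&(h[...,2]>70)&g
ys,xs=np.nonzero(m);print(len(xs),xs.min(),xs.max(),ys.min(),ys.max(),xs.mean(),ys.mean())
g[:]=0;g[205:270,215:290]=1
w=(h[...,1]<50)&(h[...,2]>170)&g
c=np.argwhere(w)[:,::-1].astype(np.float32);rc=cv2.minAreaRect(c);print('scale',rc)
for q in cv2.boxPoints(rc):print(q,ray('top',*q,0.024)[:2])
g[:]=0;g[195:250,315:372]=1
w=((h[...,1]<60)&(h[...,2]>150)&g).astype(np.uint8)
cn=max(cv2.findContours(w,0,1)[0],key=cv2.contourArea);e=cv2.fitEllipse(cn);print('mortar',e,ray('top',*e[0],.072))
E
```

```text
119 244 253 222 240 247.31932773109244 231.60504201680672
scale ((251.49087524414062, 236.06268310546875), (49.05185317993164, 57.96658706665039), 88.80650329589844)
[222.00302 212.14578] [0.50483016 0.15427849]
[279.95703 210.93839] [ 0.50347262 -0.00685409]
[280.97873 259.97958] [ 0.36715237 -0.00772247]
[223.02472 261.18698] [0.3685181  0.15030541]
mortar ((343.77630615234375, 221.24986267089844), (42.162109375, 42.632652282714844), 134.53421020507812) [ 0.46092213 -0.18056277  0.072     ]
```

View pics/c0.png

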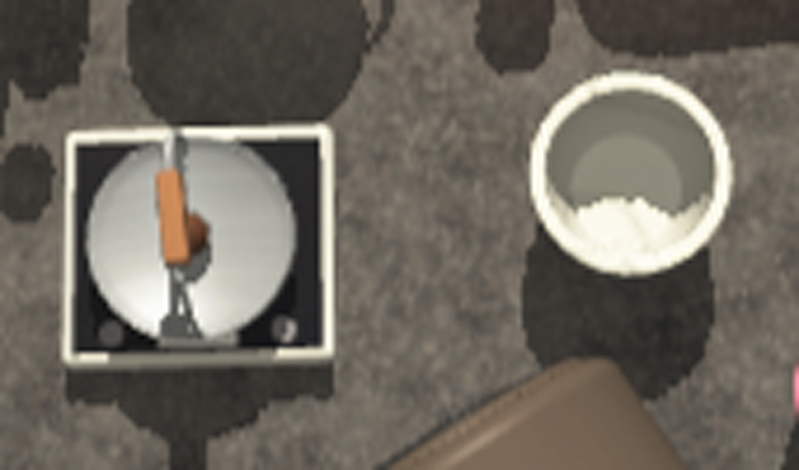

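```bash
python3 - <<'E'
from h import *
im=cv2.imread('pics/t0.png')
h=cv2.cvtColor(im,cv2.COLOR_BGR2HSV)
g=np.zeros(h.shape[:2],bool);g[205:255,225:280]=1
m=(h[...,0]<20)&(h[...,1]>110)&(h[...,2]>130)&g
c=np.argwhere(m)[:,::-1].astype(np.float32);rc=cv2.minAreaRect(c);print('grip',len(c),rc,ray('top',*rc[0],.130))
vx,vy,x,y=cv2.fitLine(c,2,0,.01,.01).ravel();a=ray('top',x-20*vx,y-20*vy,.133);b=ray('top',x+20*vx,y+20*vy,.133);print('mean',x,y,ray('top',x,y,.130),'dir',np.degrees(np.arctan2(*(a-b)[[1,0]])))
gr=(h[...,1]<60)&(h[...,2]>105)&g; 
g2=np.zeros_like(g);g2[212:257,226:275]=1
w=(gr&g2).astype(np.uint8);w=cv2.morphologyEx(w,cv2.MORPH_OPEN,np.ones((3,3)))
cn=max(cv2.findContours(w,0,1)[0],key=cv2.contourArea);e=cv2.fitEllipse(cv2.convexHull(cn));print('dish',e,ray('top',*e[0],.055))
print('predicted px for dish axis .436,.0725: grip',proj('top',[.436,.0725,.13]),'rim',proj('top',[.436,.0725,.055]))
for n,u,v,z in [('toaster r',182,220,.18),('kettle',545,200,.2),('kettle left',492,200,.2),('pot',263,175,.1),('herbjar',321,147,.1),('mort',344,222,.07)]:print(n,ray('top',u,v,z)[:2])
print('start px',proj('top',[.178,-.651,.226]))
E
```

```text
grip 96 ((246.5, 230.5), (19.0, 5.0), 90.0) [0.43440478 0.07143751 0.13      ]
mean 246.35417 230.8125 [0.43361001 0.07181011 0.13      ] dir 4.211964653143236
dish ((249.893798828125, 222.24386596679688), (49.573307037353516, 72.75172424316406), 1.5075302124023438) [0.46863246 0.07269379 0.055     ]
predicted px for dish axis .436,.0725: grip [246.0829309  229.89376964] rim [249.99296657 234.18018162]
toaster r [0.45731643 0.22327802]
kettle [ 0.47698811 -0.66645808]
kettle left [ 0.48082342 -0.53731241]
pot [0.58760267 0.031461  ]
herbjar [ 0.66104473 -0.12560752]
mort [ 0.45921185 -0.18118738]
start px [558.70722838 326.358048  ]
```

```bash
cat >> h.py <<'E'
from scipy.spatial.transform import Rotation as Ro
def togo(p,yaw):
    s=r.get_state(); R=Ro.from_euler('xyz',s['eef_rot'],degrees=True)
    T=Ro.from_euler('xyz',[180,0,yaw],degrees=True)
    print('t',s['time_s'],'tcp',s['tcp_pos'].round(4),'rpy',s['eef_rot'].round(2),'F',s['contact_force'].round(2),'M',s['moment'].round(2),'w',round(s['gripper_width'],4),'gf',round(float(s['gripper_force']),1))
    print('shift',R.inv().apply(np.array(p)-s['tcp_pos']).round(4),'turn',(R.inv()*T).as_rotvec(degrees=True).round(2))
E
python3 -m pendant '[[[-0.032,0.025,0,0,0,0,1],[-0.064,0.05,0,0,0,0,1],[-0.096,0.075,0,0,0,0,1],[-0.128,0.1,0,0,0,0,1],[-0.16,0.125,0,0,0,0,1]]]'
python3 -m pendant '[[[-0.032,0.025,0,0,0,0,1],[-0.064,0.05,0,0,0,0,1],[-0.096,0.075,0,0,0,0,1],[-0.11,0.115,0,0,0,0,1],[-0.12,0.155,0,0,0,0,1]]]'
python3 -c "
from h import *
togo([.435,.072,.36],184)"
```

```text
time_s: 0.6
tcp_pos: [0.2999, -0.4869, 0.4043]
eef_rot: [180.0, -0.0, -164.7]
contact_force: [0.0, 0.3, 0.6]
gripper_width: 0.0877
gripper_force: 0.0
time_s: 1.1
tcp_pos: [0.3748, -0.3056, 0.404]
eef_rot: [180.0, -0.0, -164.7]
contact_force: [0.6, 0.6, -0.4]
gripper_width: 0.0876
gripper_force: 0.0
t 1.1 tcp [ 0.3748 -0.3056  0.404 ] rpy [ 1.7996e+02 -5.0000e-02 -1.6470e+02] F [ 0.63  0.6  -0.39] M [ 0.06 -0.08 -0.06] w 0.0876 gf 0.0
shift [-0.1577  0.3483  0.0441] turn [ 0.04 -0.05 11.3 ]
```

```bash

python3 -m pendant '[[[-0.02,0.035,0,0,0,2,1],[-0.04,0.07,0,0,0,4,1],[-0.06,0.105,0,0,0,6,1],[-0.08,0.14,0,0,0,8,1],[-0.095,0.175,0,0,0,11.3,1]]]'
python3 -m pendant '[[[-0.005,0.035,0.008,0,0,0,1],[-0.012,0.075,0.016,0,0,0,1],[-0.02,0.11,0.024,0,0,0,1],[-0.024,0.145,0.032,0,0,0,1],[-0.027,0.183,0.044,0,0,0,1]]]'
python3 -m pendant '[[[0,0,0,0,0,0,1],[0,0,0,0,0,0,1]]]'
python3 - <<'E'
from h import *
togo([.4348,.072,.283],184)
im=snap('top','t1.png')
cv2.imwrite('pics/c1.png',cv2.resize(im[140:300,170:330,::-1],None,fx=3.7,fy=3.7,interpolation=cv2.INTER_CUBIC))
E
```

```text
time_s: 1.6
tcp_pos: [0.4199, -0.1117, 0.4046]
eef_rot: [180.0, 0.0, -176.1]
contact_force: [0.3, 0.0, 0.1]
gripper_width: 0.0874
gripper_force: 0.0
time_s: 2.1
tcp_pos: [0.4338, 0.0726, 0.3607]
eef_rot: [180.0, 0.0, -176.0]
contact_force: [0.6, 0.2, 0.6]
gripper_width: 0.0875
gripper_force: 0.0
time_s: 2.3
tcp_pos: [0.4337, 0.0718, 0.3602]
eef_rot: [-180.0, -0.1, -175.9]
contact_force: [0.3, -0.2, 0.4]
gripper_width: 0.0874
gripper_force: 0.0
t 2.3 tcp [0.4337 0.0718 0.3602] rpy [-1.7996e+02 -7.0000e-02 -1.7589e+02] F [ 0.28 -0.22  0.37] M [-0.04 -0.04 -0.  ] w 0.0874 gf 0.0
shift [-0.0012  0.0002  0.0772] turn [-0.04 -0.07  0.11]
```

View pics/c1.png

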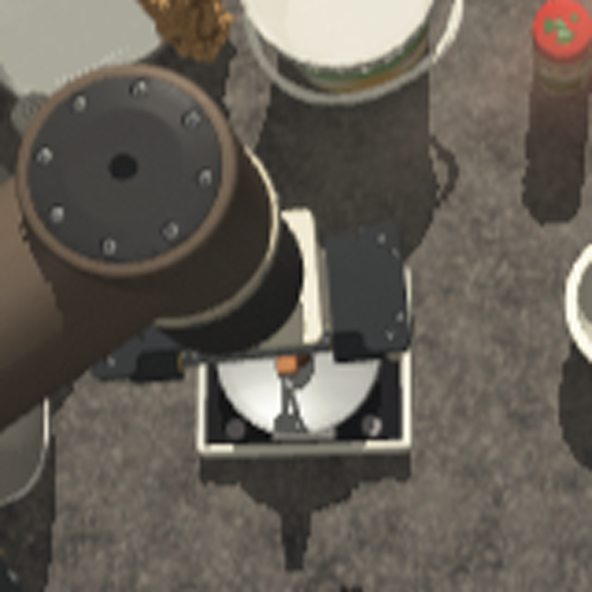

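The fingers straddle the grip: its orange end is at crop (288,365), between the pads, and the yaw matches. I'll descend and close.

```bash

python3 -m pendant '[[[-0.001,0,0.02,0,0,0,1],[-0.001,0,0.04,0,0,0,1],[-0.001,0,0.055,0,0,0,1],[-0.001,0,0.067,0,0,0,1],[-0.001,0,0.077,0,0,0,1]]]'
python3 -m pendant '[[[0,0,0,0,0,0,0.2],[0,0,0,0,0,0,0.0],[0,0,0,0,0,0,-0.2],[0,0,0,0,0,0,-0.35],[0,0,0,0,0,0,-0.45]]]' 25
python3 -m pendant '[[[0,0,0,0,0,0,-0.55],[0,0,0,0,0,0,-0.6],[0,0,0,0,0,0,-0.65],[0,0,0,0,0,0,-0.7],[0,0,0,0,0,0,-0.75]]]' 
python3 -c "
from h import *
togo([.4348,.072,.283],184)"
```

```text
time_s: 2.85
tcp_pos: [0.4349, 0.07, 0.2833]
eef_rot: [-180.0, -0.0, -176.1]
contact_force: [0.5, 0.1, -0.6]
gripper_width: 0.0876
gripper_force: 0.0
time_s: 3.35
tcp_pos: [0.435, 0.0712, 0.2841]
eef_rot: [180.0, 0.0, -176.0]
contact_force: [-0.2, 0.1, 0.3]
gripper_width: 0.0532
gripper_force: 0.0
time_s: 3.85
tcp_pos: [0.4349, 0.0712, 0.2836]
eef_rot: [-180.0, -0.0, -176.0]
contact_force: [-1.0, -0.4, 0.3]
gripper_width: 0.0142
gripper_force: 6.2
t 3.85 tcp [0.4349 0.0712 0.2836] rpy [-180.     -0.   -176.01] F [-0.97 -0.41  0.31] M [ 0.26 -0.04  0.08] w 0.0142 gf 6.2
shift [0.0001 0.0008 0.0006] turn [-0.   -0.   -0.01]
```

```bash

python3 -m pendant '[[[0,0,0,0,0,0,-1],[0,0,0,0,0,0,-1],[0,0,0,0,0,0,-1]]]' 25
python3 -c "
from h import *
togo([.4348,.072,.283],184)
im=snap('top','t2.png')
cv2.imwrite('pics/c2.png',cv2.resize(im[180:280,200:300,::-1],None,fx=5,fy=5,interpolation=cv2.INTER_CUBIC))"
python3 -m pendant '[[[0,0,0,0,0,-1,-1],[0,0,0,0,0,-3,-1],[0,0,0,0,0,-6,-1],[0,0,0,0,0,-9,-1],[0,0,0,0,0,-12,-1]]]'
python3 -c "
from h import *
togo([.4348,.072,.283],184+12)"
```

```text
time_s: 4.15
tcp_pos: [0.4349, 0.0712, 0.2836]
eef_rot: [-180.0, -0.0, -176.0]
contact_force: [-1.3, 0.5, -0.1]
gripper_width: 0.0139
gripper_force: 24.9
t 4.15 tcp [0.4349 0.0712 0.2836] rpy [-180.     -0.   -176.01] F [-1.33  0.45 -0.07] M [ 0.1  -0.04  0.03] w 0.0139 gf 24.9
shift [0.     0.0008 0.0006] turn [-0.   -0.   -0.01]
time_s: 4.7
tcp_pos: [0.4348, 0.071, 0.2836]
eef_rot: [-180.0, -0.0, -163.8]
contact_force: [-0.7, 0.3, 0.4]
gripper_width: 0.0141
gripper_force: 24.9
t 4.7 tcp [0.4348 0.071  0.2836] rpy [-1.7998e+02 -3.0000e-02 -1.6384e+02] F [-0.67  0.26  0.41] M [-0.41 -0.01  0.02] w 0.0141 gf 24.9
shift [-0.0003  0.001   0.0006] turn [-0.02 -0.03  0.16]
```

View pics/c2.png

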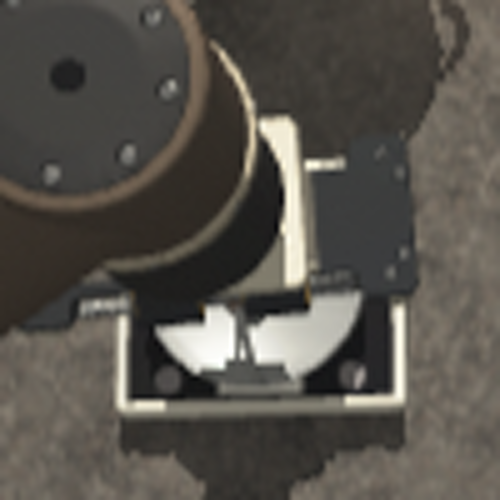

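The dish is held and turning with low force, and the scale hasn't moved in the view. I'll continue the turn.

```bash

python3 -m pendant '[[[0,0,0,0,0,-4,-1],[0,0,0,0,0,-8,-1],[0,0,0,0,0,-12,-1],[0,0,0,0,0,-16,-1],[0,0,0,0,0,-20,-1]]]'
python3 -m pendant '[[[0,0,0,0,0,-4,-1],[0,0,0,0,0,-8,-1],[0,0,0,0,0,-12,-1],[0,0,0,0,0,-16,-1],[0,0,0,0,0,-20,-1]]]'
python3 -c "
from h import *
togo([.4348,.072,.283],267.5)"
```

```text
time_s: 5.2
tcp_pos: [0.4348, 0.071, 0.2836]
eef_rot: [-180.0, -0.0, -143.8]
contact_force: [-0.2, -0.3, -1.2]
gripper_width: 0.014
gripper_force: 24.9
time_s: 5.7
tcp_pos: [0.4349, 0.0711, 0.2836]
eef_rot: [-180.0, -0.0, -123.8]
contact_force: [0.4, -0.5, -0.3]
gripper_width: 0.0137
gripper_force: 24.9
t 5.7 tcp [0.4349 0.0711 0.2836] rpy [-1.800e+02 -2.000e-02 -1.238e+02] F [ 0.41 -0.48 -0.32] M [-0.19 -0.11 -0.01] w 0.0137 gf 24.9
shift [-0.0007  0.0006  0.0006] turn [ 0.00e+00 -2.00e-02 -3.13e+01]
```

```bash

python3 -m pendant '[[[0,0,0,0,0,-4,-1],[0,0,0,0,0,-8,-1],[0,0,0,0,0,-12,-1],[0,0,0,0,0,-16,-1],[0,0,0,0,0,-20,-1]]]'
python3 -m pendant '[[[0,0,0,0,0,-4,-1],[0,0,0,0,0,-7,-1],[0,0,0,0,0,-9.5,-1],[0,0,0,0,0,-11,-1],[0,0,0,0,0,-11.3,-1]]]'
python3 - <<'E'
from h import *
togo([.4348,.072,.283],267.5)
im=snap('top','t3.png')
cv2.imwrite('pics/c3.png',cv2.resize(im[180:280,200:300,::-1],None,fx=5,fy=5,interpolation=cv2.INTER_CUBIC))
E
```

```text
time_s: 6.2
tcp_pos: [0.4349, 0.0711, 0.2836]
eef_rot: [180.0, -0.0, -103.8]
contact_force: [0.5, -0.1, -0.3]
gripper_width: 0.0137
gripper_force: 24.9
time_s: 6.7
tcp_pos: [0.4349, 0.0711, 0.2836]
eef_rot: [180.0, -0.0, -92.7]
contact_force: [0.4, -0.2, -0.8]
gripper_width: 0.0138
gripper_force: 24.9
t 6.7 tcp [0.4349 0.0711 0.2836] rpy [ 1.7999e+02 -1.0000e-02 -9.2670e+01] F [ 0.4  -0.22 -0.77] M [-0.11 -0.1  -0.06] w 0.0138 gf 24.9
shift [-0.0009  0.0001  0.0006] turn [ 0.01 -0.01 -0.17]
```

View pics/c3.png

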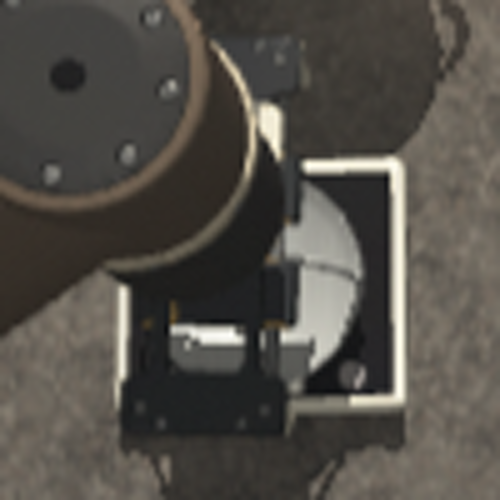

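The bail now lies along the image row (crop (330,270)). The scale's corner is unmoved at (403,405). I'll lift slowly and watch the force.

```bash

python3 -m pendant '[[[0,0,-0.001,0,0,0,-1],[0,0,-0.002,0,0,0,-1],[0,0,-0.003,0,0,0,-1],[0,0,-0.004,0,0,0,-1],[0,0,-0.004,0,0,0,-1]]]'
python3 -c "
from h import *
togo([.4348,.072,.283],267.5)"
```

```text
time_s: 7.25
tcp_pos: [0.4349, 0.0712, 0.2878]
eef_rot: [-180.0, 0.0, -92.7]
contact_force: [0.5, -1.0, -2.2]
gripper_width: 0.0141
gripper_force: 24.9
t 7.25 tcp [0.4349 0.0712 0.2878] rpy [-1.7999e+02  1.0000e-02 -9.2720e+01] F [ 0.5  -0.98 -2.23] M [0.02 0.08 0.01] w 0.0141 gf 24.9
shift [-0.0008  0.0002  0.0048] turn [-0.01  0.01 -0.22]
```

Only the dish's weight (2.2 N) hangs on the wrist, so the lock is free. I'll raise it, then glide across with gentle ramps.

```bash

python3 -m pendant '[[[0,0,-0.002,0,0,0,-1],[0,0,-0.005,0,0,0,-1],[0,0,-0.009,0,0,0,-1],[0,0,-0.014,0,0,0,-1],[0,0,-0.02,0,0,0,-1]]]'
python3 -m pendant '[[[0,0,-0.007,0,0,0,-1],[0,0,-0.015,0,0,0,-1],[0,0,-0.023,0,0,0,-1],[0,0,-0.031,0,0,0,-1],[0,0,-0.039,0,0,0,-1]]]'
python3 -m pendant '[[[0,0,-0.008,0,0,0,-1],[0,0,-0.016,0,0,0,-1],[0,0,-0.024,0,0,0,-1],[0,0,-0.031,0,0,0,-1],[0,0,-0.036,0,0,0,-1]]]'
python3 -m pendant '[[[0,0,-0.003,0,0,0,-1],[0,0,-0.004,0,0,0,-1],[0,0,-0.004,0,0,0,-1]]]'
python3 - <<'E'
from h import *
togo([.461,-.1805,.387],-92.7)
im=snap('top','t4.png')
cv2.imwrite('pics/c4.png',cv2.resize(im[180:280,200:300,::-1],None,fx=5,fy=5,interpolation=cv2.INTER_CUBIC))
E
```

```text
time_s: 7.75
tcp_pos: [0.4349, 0.0712, 0.3081]
eef_rot: [180.0, -0.0, -92.7]
contact_force: [-0.3, 0.8, -2.4]
gripper_width: 0.0143
gripper_force: 24.9
time_s: 8.25
tcp_pos: [0.4349, 0.0712, 0.3475]
eef_rot: [-180.0, 0.0, -92.7]
contact_force: [0.1, 1.1, -1.2]
gripper_width: 0.0137
gripper_force: 24.9
time_s: 8.75
tcp_pos: [0.435, 0.0712, 0.3834]
eef_rot: [-180.0, 0.0, -92.7]
contact_force: [0.4, -0.1, -1.8]
gripper_width: 0.0138
gripper_force: 24.9
time_s: 9.05
tcp_pos: [0.4349, 0.0711, 0.3866]
eef_rot: [180.0, -0.0, -92.7]
contact_force: [0.8, -0.1, -1.8]
gripper_width: 0.0138
gripper_force: 24.9
t 9.05 tcp [0.4349 0.0711 0.3866] rpy [179.99  -0.   -92.72] F [ 0.85 -0.09 -1.8 ] M [ 0.03  0.13 -0.03] w 0.0138 gf 24.9
shift [ 0.2501 -0.038  -0.0004] turn [ 0.01 -0.   -0.02]
```

View pics/c4.png

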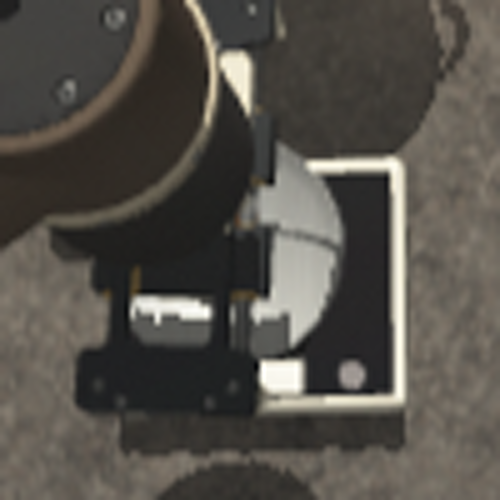

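The dish hangs free of the scale, and the scale is unmoved. I'll glide to the mortar.

```bash

python3 -m pendant '[[[0.002,0,0,0,0,0,-1],[0.006,-0.001,0,0,0,0,-1],[0.012,-0.002,0,0,0,0,-1],[0.02,-0.003,0,0,0,0,-1],[0.029,-0.0045,0,0,0,0,-1]]]'
python3 -m pendant '[[[0.01,-0.0015,0,0,0,0,-1],[0.02,-0.003,0,0,0,0,-1],[0.03,-0.0045,0,0,0,0,-1],[0.04,-0.006,0,0,0,0,-1],[0.05,-0.0075,0,0,0,0,-1]]]'
python3 -m pendant '[[[0.01,-0.0015,0,0,0,0,-1],[0.02,-0.003,0,0,0,0,-1],[0.03,-0.0045,0,0,0,0,-1],[0.04,-0.006,0,0,0,0,-1],[0.05,-0.0075,0,0,0,0,-1]]]'
python3 -m pendant '[[[0.01,-0.0015,0,0,0,0,-1],[0.02,-0.003,0,0,0,0,-1],[0.03,-0.0045,0,0,0,0,-1],[0.04,-0.006,0,0,0,0,-1],[0.05,-0.0075,0,0,0,0,-1]]]'
python3 -m pendant '[[[0.01,-0.0015,0,0,0,0,-1],[0.02,-0.003,0,0,0,0,-1],[0.03,-0.0045,0,0,0,0,-1],[0.04,-0.006,0,0,0,0,-1],[0.049,-0.0075,0,0,0,0,-1]]]'
python3 -m pendant '[[[0.008,-0.0012,0,0,0,0,-1],[0.014,-0.002,0,0,0,0,-1],[0.018,-0.003,0,0,0,0,-1],[0.021,-0.0035,0,0,0,0,-1],[0.022,-0.0035,0,0,0,0,-1]]]'
python3 -m pendant '[[[0,0,0,0,0,0,-1],[0,0,0,0,0,0,-1],[0,0,0,0,0,0,-1],[0,0,0,0,0,0,-1],[0,0,0,0,0,0,-1]]]'
python3 - <<'E'
from h import *
togo([.461,-.1805,.387],-92.7)
im=snap('top','t5.png')
cv2.imwrite('pics/c5.png',cv2.resize(im[160:290,200:400,::-1],None,fx=4,fy=4,interpolation=cv2.INTER_CUBIC))
E
```

```text
time_s: 9.6
tcp_pos: [0.438, 0.0412, 0.3866]
eef_rot: [180.0, -0.0, -92.7]
contact_force: [0.3, 1.0, -1.7]
gripper_width: 0.0139
gripper_force: 24.9
time_s: 10.1
tcp_pos: [0.4432, -0.0093, 0.3867]
eef_rot: [180.0, -0.0, -92.7]
contact_force: [-0.1, -0.4, -1.7]
gripper_width: 0.014
gripper_force: 24.9
time_s: 10.6
tcp_pos: [0.4484, -0.0594, 0.3866]
eef_rot: [180.0, -0.0, -92.7]
contact_force: [0.1, -0.4, -1.9]
gripper_width: 0.0139
gripper_force: 24.9
time_s: 11.1
tcp_pos: [0.4535, -0.1097, 0.3866]
eef_rot: [180.0, 0.0, -92.7]
contact_force: [0.2, 0.4, -1.2]
gripper_width: 0.0136
gripper_force: 24.9
time_s: 11.6
tcp_pos: [0.4587, -0.1591, 0.3867]
eef_rot: [180.0, -0.0, -92.7]
contact_force: [-0.7, -0.5, -1.8]
gripper_width: 0.0137
gripper_force: 24.9
time_s: 12.1
tcp_pos: [0.4611, -0.1805, 0.3866]
eef_rot: [180.0, 0.0, -92.7]
contact_force: [0.6, 0.0, -1.5]
gripper_width: 0.0137
gripper_force: 24.9
time_s: 12.6
tcp_pos: [0.461, -0.1802, 0.3867]
eef_rot: [-180.0, 0.0, -92.7]
contact_force: [-0.1, 0.6, -1.6]
gripper_width: 0.0138
gripper_force: 24.9
t 12.6 tcp [ 0.461  -0.1802  0.3867] rpy [-180.     0.   -92.7] F [-0.12  0.62 -1.65] M [ 0.03  0.06 -0.04] w 0.0138 gf 24.9
shift [ 0.0003  0.     -0.0003] turn [-0.  0.  0.]
```

View pics/c5.png

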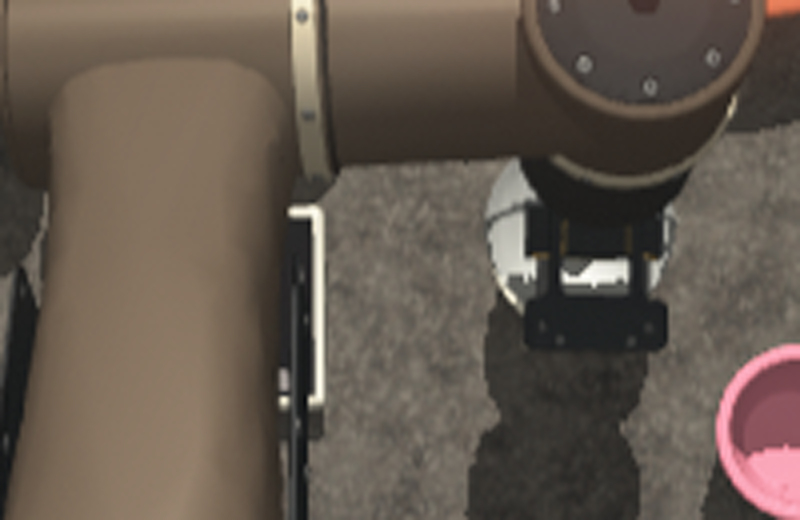

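The dish covers the white mortar: its rim spans crop columns 486–676, and the mortar shows only as a sliver at (510,298). The scale's edge is unmoved and the pink mortar is well apart. One check of the numbers, then I'll hand in.

```bash

python3 -m pendant '[[[0,0,0,0,0,0,-1],[0,0,0,0,0,0,-1],[0,0,0,0,0,0,-1],[0,0,0,0,0,0,-1],[0,0,0,0,0,0,-1]]]' 
python3 - <<'E'
from h import *
print('rim centre px expected',proj('top',[.461,-.1802,.158]),'seen col',200+581/4, 'edges expected',proj('top',[.461,-.1202,.158]),proj('top',[.461,-.2402,.158]))
print(200+486/4,200+676/4)
print('nutmeg expected crop px',(proj('top',[.461,-.1802,.158])-[200,160])*4)
E
```

```text
time_s: 13.15
tcp_pos: [0.461, -0.1804, 0.3866]
eef_rot: [180.0, -0.0, -92.7]
contact_force: [0.7, -0.8, -1.3]
gripper_width: 0.0136
gripper_force: 24.9
rim centre px expected [345.21317973 215.38010179] seen col 345.25 edges expected [321.31613023 216.07680947] [369.1013787  214.68365215]
321.5 369.0
nutmeg expected crop px [580.85271891 221.52040718]
```

```bash
python3 - <<'E'
from h import *
im=snap('top','t6.png')
print(im[222:233,338:350].tolist().__len__())
for v in range(221,232):print(v,[tuple(int(a) for a in im[v,u]) for u in range(340,349)])
a=cv2.imread('pics/t0.png')[:,:,::-1]; print('ref nutmeg',a[233:237,252].tolist(),'shadow',a[238:243,251].tolist())
cv2.imwrite('pics/c6.png',cv2.resize(im[195:255,315:375,::-1],None,fx=9,fy=9,interpolation=cv2.INTER_CUBIC))
E
```

```text
11
221 [(49, 45, 36), (53, 49, 38), (34, 34, 34), (31, 32, 33), (32, 33, 33), (33, 34, 34), (32, 33, 34), (32, 32, 33), (32, 33, 32)]
222 [(49, 45, 37), (51, 47, 36), (32, 34, 32), (31, 33, 33), (31, 32, 32), (33, 34, 34), (32, 33, 34), (32, 32, 33), (32, 33, 33)]
223 [(39, 38, 35), (38, 37, 31), (29, 30, 30), (28, 29, 29), (27, 29, 29), (29, 30, 31), (28, 29, 30), (28, 29, 29), (28, 30, 30)]
224 [(40, 41, 41), (57, 58, 55), (62, 62, 55), (62, 61, 54), (62, 61, 55), (50, 51, 46), (49, 48, 44), (49, 49, 44), (50, 50, 45)]
225 [(55, 56, 56), (84, 84, 81), (89, 88, 82), (89, 88, 81), (87, 87, 81), (82, 81, 76), (82, 81, 76), (80, 79, 75), (182, 180, 171)]
226 [(61, 60, 61), (92, 92, 88), (93, 93, 90), (94, 95, 91), (92, 92, 88), (93, 92, 88), (94, 93, 90), (196, 195, 186), (234, 234, 227)]
227 [(112, 113, 108), (95, 95, 91), (93, 93, 90), (95, 95, 91), (93, 93, 89), (93, 93, 89), (208, 205, 195), (241, 241, 234), (240, 240, 233)]
228 [(143, 143, 137), (210, 208, 198), (109, 109, 104), (94, 95, 91), (92, 92, 88), (212, 210, 199), (247, 247, 241), (247, 246, 241), (244, 243, 238)]
229 [(148, 148, 141), (247, 246, 240), (225, 224, 216), (224, 223, 214), (223, 222, 213), (249, 248, 244), (250, 250, 246), (249, 249, 244), (247, 246, 241)]
230 [(115, 115, 111), (208, 207, 196), (216, 214, 203), (219, 217, 207), (217, 215, 204), (217, 216, 205), (218, 217, 206), (217, 215, 203), (248, 248, 243)]
231 [(60, 60, 60), (90, 90, 86), (93, 92, 88), (94, 93, 89), (93, 93, 89), (92, 93, 89), (92, 92, 89), (93, 93, 89), (208, 207, 197)]
ref nutmeg [[105, 67, 47], [95, 60, 43], [83, 53, 38], [67, 44, 32]] shadow [[56, 38, 28], [78, 72, 66], [93, 92, 88], [93, 92, 88], [93, 92, 88]]
```

View pics/c6.png

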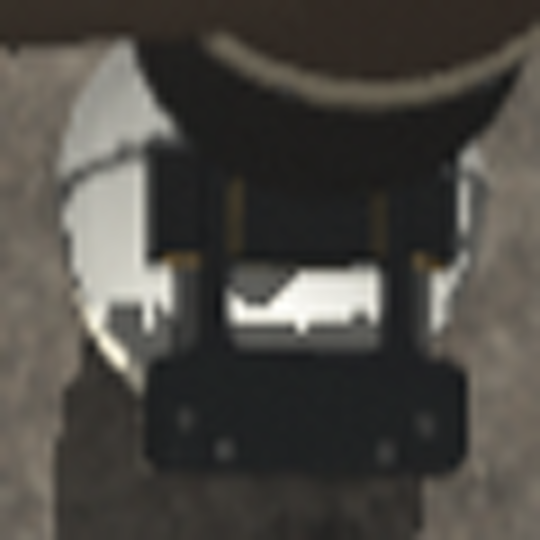

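The dark patch at (262,285) is the nutmeg's grey shadow, not the brown nutmeg. It lies the same distance from the dish's middle as in the first picture, so the nutmeg is centred. I'll hand in.

```bash
python3 -c "
from plant import r
print(r.close_job())"
```

```text
the job is handed in; nothing more can be done
None
```

The job is handed in: I unlocked the dish, lifted it off the scale and am holding it level over the middle of the stone mortar, about 55 mm above the rim, with the nutmeg centred as far as its shadow shows (the gripper hides the nutmeg itself).

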